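# Set a bridge depth gauge to the floor of an unfired bowl

## Robot

A 6-joint arm with a two-finger parallel gripper is mounted at the origin on the work surface. World frame = base frame: x ahead of the robot, y to its left, z up, the work surface at z = 0. Lengths are in m, angles in rad, forces in N, time in s.
With the tool pointing down it reaches from about 0.325 to 0.9 m from the base axis. Payload 6.1 kg.
Tool frame: the origin (TCP) lies at the very end of the fingers, on their centre line; the grasp point (between the pads) lies 19 mm behind it; x points along the fingers, z is the direction in which the jaws open and shut, and the axes are right-handed (so a half turn about x gives the same grasp; the last joint's range is limited). The gripper opens to 87 mm and grips with 3 to 60 N. Pads are 19 mm wide; open, the fingers measure 117 mm over their backs; the gripper's body (75 mm by 190 mm) begins 51 mm behind the grasp point.
Start: joints at [-1.461, 0.22, 1.526, -0, 1.395, -0.126], TCP at [0.146, -0.608, 0.223] pointing down, gripper open.
Joint ranges: [-2.98, 2.98], [-0.91, 2.08], [0.09, 2.57], [-1.24, 4.39], [0.2, 2.65], [-2.68, 2.68]. Speed limits (rad/s): [2.57, 2.57, 3.01, 3.14, 3.14, 3.14].

## Interface

Orientations are given as [roll, pitch, yaw] about the fixed x, y, z axes, in that order (R = Rz(yaw) Ry(pitch) Rx(roll)).
In Python, from bench import telemetry, eyes, job gives the robot as it stands.
- The arm moves only by the shell command python3 -m handwheel 'ROWS' [FORCE]. ROWS is JSON, a list of rows, each an object with "translation": the shift along the tool's x, y, z in m, a list of three; "rot": the turn, a rotation vector about the tool's x, y, z in rad, a list of three; "grip": the opening, from 0 (shut) to 1 (fully open). In form: [{"translation": [x, y, z], "rot": [rx, ry, rz], "grip": grip}, ...]. A call has 1 to 5 rows; each row shifts and turns the commanded pose from where the row before left it, along the tool's axes as they then stand; what a row does not reach is not made up. A row lasts 1/8 s, in which the tool goes at most 62.5 mm and 10.7 degrees, less where a joint would pass 70% of its speed; a pose out of reach is approached as far as the arm can. A call with a gripper value outside its range is refused whole. The fingers move at their own pace and stop on an object; FORCE is the grip in N (left out, the last holds). Time passes only in rows, so rows that do not move let the fingers close. It gives the time, the measured TCP pose, the force and the opening at its end, in the units of the state.
- telemetry.observe(): the state, without advancing time (a new reading comes with each control period).
- eyes.camera(name): name is "side" or "top"; returns the picture (480x640x3 uint8, blue, green, red); there is no depth.
- eyes.camera_params(name): a dict with "mtx" (3x3 intrinsics, pixels), "k1" (the pictures are not rectified: a ray, as slopes to the right and down, at radius r is drawn at 1 + k1 r^2 times it, then the intrinsics apply), "R" (3x3) and "t" (3): a world point X has camera coordinates R X + t. Camera axes: x right, y down, z forward; pixel columns grow to the right and rows downward; lengths in m; the calibration is good to about 2 mm. A picture is of the moment at which its call begins. camera_params takes no time and is no camera call.
- job.finish_job(): hands the job in, once; it reports no verdict.
The state is a dict: "t": time; "joint_pos": joint angles; "qd": joint speeds; "tau": joint torques, N m; "ee_pos": TCP position; "orientation": TCP orientation; "contact_force": force on the tool from outside, world axes, zero at the start; "torque": the same for the moment, N m; "width": finger opening in m.
Only numpy, scipy, OpenCV 4.12 (cv2) and the standard library are available. Lean on these libraries where they do the work, as an engineer would, in place of code of your own. Each camera call takes 0.05 s, during which the arm holds its last target. There are 200 camera calls.

## Task

Set the depth gauge to the inside floor of the clay bowl that stands under it: turn the orange knob anticlockwise to free the spindle, slide it down until its sprung foot presses lightly on the bowl's floor with its spring part-way in (not just hovering and not bottomed), then turn the knob fully back to lock it at that depth and let go. The clay is unfired, so never press hard, and do not shift the bowl or the other things on the table.

Things in the scene. Friction and masses are not known exactly. Their poses are not given: they have to be found in the camera images.
- gauge: Bridge depth gauge fixed to the table: two aluminium legs 260 mm apart along its y, a crossbar (276 x 34 mm, top at 168 mm) and at mid-span a round steel bushing (48 mm across, top at 171 mm) in which a vertical 12 mm spindle slides and turns, with a knob on top and a sprung foot below. Origin: on the table straight below the spindle; z up.
- spindle (a joint): How far the spindle is slid down, m: 0 fully raised, 0.10 fully lowered. A gland grips it with about 3 N, so that even unlocked it stays where it is left (the sliding part weighs about 0.17 kg). Locked, it takes more than 10 N along the spindle to move.
- twist (a joint): Spindle turn from its locked stop, rad: 0 = fully locked (white pointer on the knob over the green mark on the bushing), 1.25 = other stop, fully free (pointer over the red mark). Grows anticlockwise seen from above. Below about 0.8 rad a cam drags on the spindle (at most about 0.15 N m to turn); above that it slides freely.
- knob (a point): Centre of the orange bar knob on top of the spindle: bar 50 mm long (its own x), 14 mm wide (its y, the faces to pinch), 30 mm tall (top 15 mm above this point). It slides and turns with the spindle; 315 mm above the table when the spindle is fully raised. Below it is a steel collar 22 mm across; the bushing's top stays 40 mm or more below the knob in the range needed.
- foot_tip (a point): Centre of the underside of the spindle's black rubber foot (20 mm across, 12 mm tall), 200 mm below the knob point when unpressed. The foot is sprung: it gives way upwards with 1 N per mm, no preload, and bottoms after 6 mm (6 N), beyond which it is hard.
- bowl: Bowl to measure: unfired grey-brown clay, loose, 170 mm across, 70 mm tall, 0.8 kg, on a wooden bat (150 mm across, 18 mm thick) under the gauge. Origin: centre of its underside. The flat middle of its floor (68 mm across) is 8 to 24 mm thick, unknown, different every time: the foot meets it at a spindle value between 0.073 and 0.089. Over 9 N from the foot dents the clay.
- rib: flat pale wooden rib (scraper), 90 x 45 x 6 mm; a bystander, to be left where it is; origin at the centre of its underside
- beater: dark fired-clay beater stone, 62 mm across and 66 mm tall; a bystander, to be left where it is; origin at the centre of its underside
- cup: terracotta cup, 66 mm across and 75 mm tall; a bystander, to be left where it is; origin at the centre of its underside
- bowl_b: dark spare bowl, 170 mm across and 70 mm tall; a bystander, to be left where it is; origin at the centre of its underside
- bowl_c: reddish spare bowl, 150 mm across and 65 mm tall; a bystander, to be left where it is; origin at the centre of its underside
- paddle: wooden paddle lying flat, a spatula about 280 mm long; a bystander, to be left where it is; origin at the centre of its underside
- dome: sand-coloured upside-down dried pot, 176 mm across and 67 mm tall; a bystander, to be left where it is; origin at the centre of its underside
Not all that is in view belongs to the job. Leave any blue look-alike of the bowl alone.

How it is judged:
By the outcome, as a careful person would: the job done as asked, in the order asked, and still so for the second after the job is handed in, with the robot touching nothing.
It also fails if it takes over 61 s, if anything falls off the work surface, if the arm or the gripper's body presses on something with over 40 N, if the wrist force passes 120 N, or if a joint passes its speed limit or range.

## Working session

There is one attempt and no reset: what is moved stays moved. The work goes in short steps, Python scripts to look and compute and a shell command to move; the robot and the scene stay as the last step left them, time stands still between calls to the robot, and variables do not carry over. Pictures are saved under pics/ and viewed, about 8 in all and at most 12, crops included, and the job is handed in when it is done.

```bash
mkdir -p pics; ls; python3 - <<'E'
from bench import telemetry, eyes
import cv2
print(telemetry.observe())
for n in("side","top"):
    cv2.imwrite(f"pics/{n}0.png",eyes.camera(n)); print(n,eyes.camera_params(n))
E
```

```text
pics
{'t': 0.0, 'joint_pos': array([-1.46107574e+00,  2.21226853e-01,  1.52757834e+00,  1.15490158e-05,
        1.39470404e+00, -1.26098049e-01]), 'qd': array([ 0.00034011,  0.00014483, -0.00058092, -0.00094085, -0.00098389,
        0.00151477]), 'tau': array([ 2.75298349e-03, -4.94608212e+01, -3.87371385e+01,  7.02153496e-02,
        5.74687170e-02, -1.25761685e-04]), 'ee_pos': array([ 0.14595875, -0.60709424,  0.22145415]), 'orientation': array([3.00956405, 1.56887971, 1.67458432]), 'contact_force': array([ 0.14418235, -0.01948748, -0.08602422]), 'torque': array([ 0.00458069,  0.03508866, -0.02977395]), 'width': 0.08723685264459116}
side {'mtx': array([[437.70637903,   0.        , 319.68247893],
       [  0.        , 437.70637903, 245.3257692 ],
       [  0.        ,   0.        ,   1.        ]]), 'k1': -0.004130782903563519, 'R': array([[-0.80006262, -0.5999129 ,  0.00207947],
       [-0.32205735,  0.42657617, -0.84516971],
       [ 0.50614115, -0.6768584 , -0.53449401]]), 't': array([0.43879715, 0.33094289, 0.98992281])}
top {'mtx': array([[620.42316183,   0.        , 329.36857804],
       [  0.        , 620.42316183, 239.77636526],
       [  0.        ,   0.        ,   1.        ]]), 'k1': -0.07146772726028111, 'R': array([[-0.01740309, -0.99978409, -0.01135383],
       [-0.99100968,  0.01875471, -0.13246918],
       [ 0.13265352,  0.00894638, -0.99112209]]), 't': array([0.02341456, 0.56867231, 1.70889835])}
```

View pics/side0.png

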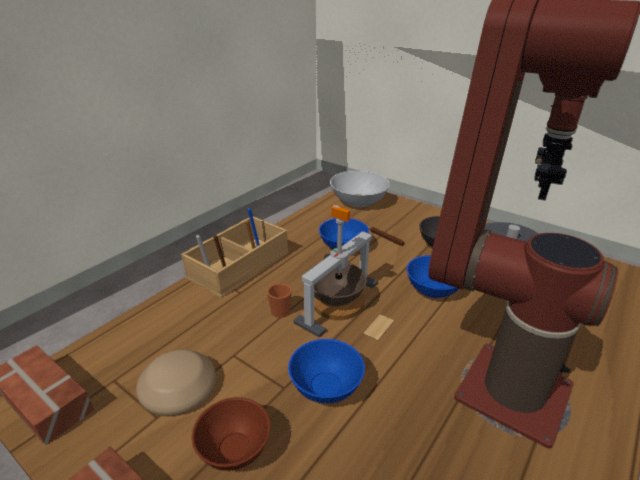

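View pics/top0.png

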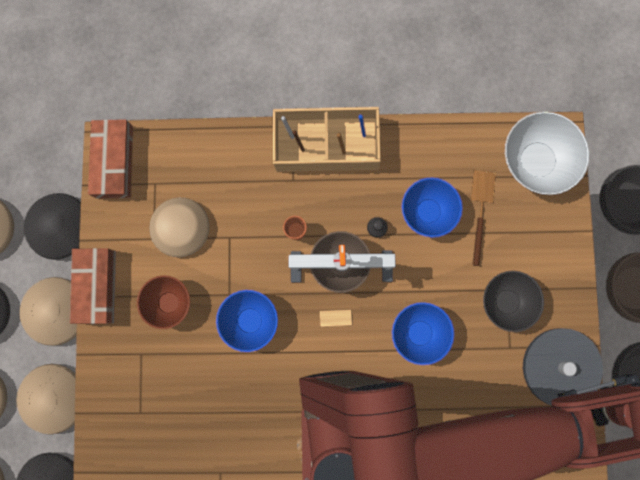

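The gauge stands mid-table: knob at side (341,213) and top (342,257), with the grey-brown bowl under it at top (340,262). The blue bowls, dark bowl (513,301) and red bowl (163,302) are not under the gauge. Next I'll triangulate the knob and check with a crop.

```bash
cat > h.py <<'E'
import numpy as np, cv2
from bench import telemetry, eyes
def ray(n,uv):
    p=eyes.camera_params(n);K=p["mtx"]
    d=np.array([(uv[0]-K[0,2])/K[0,0],(uv[1]-K[1,2])/K[1,1]]);u=d.copy()
    for _ in range(10):u=d/(1+p["k1"]*(u@u))
    R=p["R"];return -R.T@p["t"], R.T@np.array([u[0],u[1],1])
def onz(n,uv,z):
    o,d=ray(n,uv);return o+d*(z-o[2])/d[2]
def tri(a,b):
    (o1,d1),(o2,d2)=ray("side",a),ray("top",b)
    s=np.linalg.lstsq(np.c_[d1,-d2],o2-o1,rcond=None)[0]
    p,q=o1+d1*s[0],o2+d2*s[1];return (p+q)/2,np.linalg.norm(p-q)
def proj(n,X):
    p=eyes.camera_params(n);c=p["R"]@np.array(X)+p["t"];u=c[:2]/c[2]
    u=u*(1+p["k1"]*(u@u));return u*p["mtx"][0,0]+p["mtx"][:2,2]
def orange(im):
    h=cv2.cvtColor(im,cv2.COLOR_BGR2HSV);m=cv2.inRange(h,(5,200,150),(20,255,255))
    n,l,s,c=cv2.connectedComponentsWithStats(m)
    i=1+np.argmax(s[1:,4]);return (l==i),s[i],c[i]
E
python3 - <<'E'
from h import *
out=[];C={}
for n in("side","top"):
    im=cv2.imread(f"pics/{n}0.png");m,s,c=orange(im);C[n]=c;print(n,s,c)
    ys,xs=np.nonzero(m);print(cv2.minAreaRect(np.c_[xs,ys].astype(np.float32)))
    x,y=map(int,c);w=60 if n=="top" else 50
    y0=max(0,y-25)
    out.append(cv2.resize(im[y0:y0+70,x-w+20:x+w-20] if n=="side" else im[y-35:y+35,x-30:x+30],(400,466),interpolation=cv2.INTER_CUBIC))
print(tri(C["side"],C["top"]))
cv2.imwrite("pics/c1.png",np.hstack(out))
im=cv2.imread("pics/top0.png")
h=cv2.cvtColor(im,cv2.COLOR_BGR2HSV)
# crossbar: bright low-saturation
m=cv2.inRange(h,(0,0,140),(180,60,255))[240:285,280:405]
ys,xs=np.nonzero(m);r=cv2.minAreaRect(np.c_[xs+280,ys+240].astype(np.float32));print(r)
b=cv2.boxPoints(r);print(np.round([onz("top",q,.168) for q in b],4))
E
```

```text
side [332 206  18  11 121] [339.14876033 211.12396694]
((340.0615234375, 211.50770568847656), (17.3648624420166, 8.930500984191895), 7.125016689300537)
top [340 254   5  11  36] [342.13888889 259.19444444]
((342.0, 259.0), (10.0, 4.0), 90.0)
(array([ 0.49251774, -0.01564737,  0.29605059]), np.float64(0.012494071176146183))
((341.5, 258.0), (22.0, 107.0), 90.0)
[[ 0.5347  0.1199  0.168 ]
 [ 0.5294 -0.1583  0.168 ]
 [ 0.4721 -0.1565  0.168 ]
 [ 0.4772  0.1204  0.168 ]]
```

View pics/c1.png

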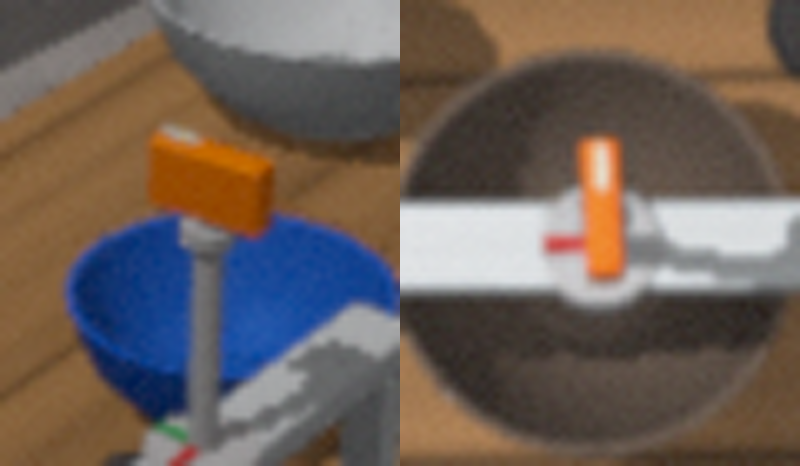

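```bash
python3 - <<'E'
from h import *
# top face corners from crop: (x580..622,y138..278); origin u=312,v=224
f=400/60
for z in(.33,.31):
    for q in((601,138),(601,278),(601,208)):print(z,np.round(onz("top",(312+(q[0]-400)/f,224+q[1]/f),z),4))
print(tri((309+211/f,186+183/f),(342.1,255.2)))
print("bushing",onz("top",(312+(605-400)/f,224+250/f),.171))
print("red inner/outer",[np.round(onz("top",(312+(x-400)/f,224+y/f),.171),4) for x,y in((585,243),(545,244))])
print("side green/red", [np.round(onz("side",(309+x/f,186+y/f),.171),4) for x,y in((172,432),(185,455))])
for X in([.509,-.017,.315],[.509,-.017,.33],[.509,-.017,.171]):print(proj("side",X),proj("top",X))
p=eyes.camera_params("top");print(-p["R"].T@p["t"])
E
```

```text
0.33 [ 0.5177 -0.0192  0.33  ]
0.33 [ 0.4685 -0.0182  0.33  ]
0.33 [ 0.4931 -0.0187  0.33  ]
0.31 [ 0.5202 -0.0195  0.31  ]
0.31 [ 0.4703 -0.0185  0.31  ]
0.31 [ 0.4952 -0.019   0.31  ]
(array([ 0.49765657, -0.01911695,  0.28718569]), np.float64(9.765657946142658e-05))
bushing [ 0.49385695 -0.02174171  0.171     ]
red inner/outer [array([ 0.4967, -0.014 ,  0.171 ]), array([0.4966, 0.0015, 0.171 ])]
side green/red [array([ 0.5111, -0.0169,  0.171 ]), array([ 0.4974, -0.0063,  0.171 ])]
[336.70486951 202.60226017] [341.22351497 249.1843585 ]
[336.84334887 197.16131527] [341.27225031 248.43024707]
[335.47120373 251.038539  ] [340.8014499  255.71351656]
[ 0.33727586 -0.00254424  1.76932431]
```

```bash
cat >> h.py <<'E'
from scipy.spatial.transform import Rotation as Ro
def st(target=None,yaw=None):
    s=telemetry.observe();R=Ro.from_euler("xyz",s["orientation"]).as_matrix()
    print("t",round(s["t"],3),"p",np.round(s["ee_pos"],4),"q",np.round(s["joint_pos"],3),"F",np.round(s["contact_force"],2),"M",np.round(s["torque"],3),"w",round(s["width"],4))
    print("toolx",np.round(R[:,0],4),"toolz",np.round(R[:,2],4),"zyaw deg",np.degrees(np.arctan2(R[1,2],R[0,2])).round(2))
    if target is not None: print("tool-frame shift",np.round(R.T@(np.array(target)-s["ee_pos"]),4))
    return s,R
E
python3 - <<'E'
from h import *
st([.494,-.019,.38])
f=400/60
print("obs",[ (309+x/f,186+y/f) for x,y in((150,130),(272,165),(268,235),(150,200))])
for z in(.285,.295,.305):
    a=np.radians(-1.1);c=[]
    for sx in(1,-1):
        for sy in(1,-1):
            for sz in(1,-1):
                v=np.array([.025*sx,.007*sy]);v=[np.cos(a)*v[0]-np.sin(a)*v[1],np.sin(a)*v[0]+np.cos(a)*v[1]]
                c.append(proj("side",[.495+v[0],-.019+v[1],z+.015*sz]))
    c=np.array(c);print(z,np.round(c,1).tolist(),"bbox",c.min(0),c.max(0),"top ctr",proj("top",[.495,-.019,z+.015]))
E
```

```text
t 0.1 p [ 0.1459 -0.6072  0.2216] q [-1.461  0.221  1.527 -0.     1.395 -0.126] F [ 0.04 -0.02 -0.33] M [ 0.023 -0.042  0.017] w 0.0871
toolx [-2.0e-04  1.7e-03 -1.0e+00] toolz [ 0.2336 -0.9723 -0.0017] zyaw deg -76.49
tool-frame shift [-0.1575  0.4759 -0.4908]
obs [(331.5, 205.5), (349.8, 210.75), (349.2, 221.25), (331.5, 216.0)]
0.285 [[331.9, 207.4], [331.7, 217.9], [335.2, 205.4], [335.0, 215.8], [348.3, 213.2], [347.8, 223.8], [351.5, 211.1], [351.0, 221.7]] bbox [331.71277013 205.39288175] [351.48168591 223.8376184 ] top ctr [342.13252696 255.74734634]
0.295 [[332.0, 203.8], [331.8, 214.4], [335.3, 201.9], [335.0, 212.4], [348.4, 209.6], [348.0, 220.3], [351.6, 207.5], [351.2, 218.2]] bbox [331.77872861 201.85317847] [351.64740621 220.32569783] top ctr [342.17077561 255.295136  ]
0.305 [[332.0, 200.2], [331.8, 210.9], [335.4, 198.3], [335.1, 208.9], [348.6, 205.9], [348.1, 216.8], [351.8, 203.9], [351.3, 214.7]] bbox [331.84531728 198.27914586] [351.81475582 216.77907964] top ctr [342.20954373 254.83677089]
```

```bash
python3 -m handwheel '[{"translation":[-0.055,0,0],"rot":[0,0,0],"grip":1},{"translation":[-0.055,0,0],"rot":[0,0,0],"grip":1},{"translation":[-0.05,0,0],"rot":[0,0,0],"grip":1},{"translation":[0,0.038,-0.039],"rot":[0,0,0],"grip":1},{"translation":[0,0.038,-0.039],"rot":[0,0,0],"grip":1}]' 20
python3 -m handwheel '[{"translation":[0,0.038,-0.039],"rot":[0,0,0],"grip":1},{"translation":[0,0.038,-0.039],"rot":[0,0,0],"grip":1},{"translation":[0,0.038,-0.039],"rot":[0,0,0],"grip":1},{"translation":[0,0.038,-0.039],"rot":[0,0,0],"grip":1},{"translation":[0,0.038,-0.039],"rot":[0,0,0],"grip":1}]'
python3 -m handwheel '[{"translation":[0,0.038,-0.039],"rot":[0,0,0],"grip":1},{"translation":[0,0.038,-0.039],"rot":[0,0,0],"grip":1},{"translation":[0,0.038,-0.039],"rot":[0,0,0],"grip":1},{"translation":[0,0.038,-0.039],"rot":[0.125,0,0],"grip":1},{"translation":[0,0,0],"rot":[0.13,0,0],"grip":1}]'
python3 -m handwheel '[{"translation":[0,0,0],"rot":[0,0,0],"grip":1},{"translation":[0,0,0],"rot":[0,0,0],"grip":1}]'
python3 -c "
from h import *
st([.495,-.019,.35])"
```

```text
t: 0.72
ee_pos: [0.202, -0.5134, 0.3826]
orientation: [0.686, 1.57, -0.65]
contact_force: [0.4, 0.8, 0.7]
width: 0.0873
t: 1.35
ee_pos: [0.3413, -0.2784, 0.3822]
orientation: [3.136, 1.57, 1.801]
contact_force: [0.7, -1.0, 0.6]
width: 0.0873
t: 1.98
ee_pos: [0.4532, -0.0894, 0.3819]
orientation: [-2.634, 1.569, 2.061]
contact_force: [-0.1, -1.0, 0.3]
width: 0.0874
t: 2.22
ee_pos: [0.452, -0.0933, 0.3823]
orientation: [-1.818, 1.57, 2.877]
contact_force: [0.2, -0.5, -0.2]
width: 0.0869
t 2.225 p [ 0.452  -0.0933  0.3823] q [-0.375 -0.233  1.684 -0.     1.691  1.214] F [ 0.2  -0.49 -0.22] M [ 0.03   0.028 -0.006] w 0.0869
toolx [-4.e-04  1.e-04 -1.e+00] toolz [-1.750e-02 -9.998e-01 -1.000e-04] zyaw deg -91.0
tool-frame shift [ 0.0323  0.0418 -0.075 ]
```

```bash
python3 -m handwheel '[{"translation":[0,0.021,-0.0375],"rot":[0,0,0],"grip":1},{"translation":[0,0.021,-0.0375],"rot":[0,0,0],"grip":1},{"translation":[0.016,0,0],"rot":[0,0,0],"grip":1},{"translation":[0.016,0,0],"rot":[0,0,0],"grip":1},{"translation":[0,0,0],"rot":[0,0,0],"grip":1}]'
python3 - <<'E'
from h import *
st([.495,-.019,.278])
a=eyes.camera("side");b=eyes.camera("top")
cv2.imwrite("pics/s1.png",np.hstack([cv2.resize(a[150:270,280:400],(400,400),interpolation=2),cv2.resize(b[200:300,292:392],(400,400),interpolation=2)]))
E
```

```text
t: 2.85
ee_pos: [0.4943, -0.0197, 0.3483]
orientation: [-1.676, 1.567, 3.016]
contact_force: [-0.3, 0.3, 0.2]
width: 0.0866
t 2.85 p [ 0.4943 -0.0197  0.3483] q [-0.199 -0.146  1.671 -0.     1.62   1.392] F [-0.33  0.32  0.19] M [ 0.02  -0.004  0.1  ] w 0.0866
toolx [-3.9e-03  5.0e-04 -1.0e+00] toolz [-2.050e-02 -9.998e-01 -4.000e-04] zyaw deg -91.17
tool-frame shift [ 0.0702  0.001  -0.0007]
```

View pics/s1.png

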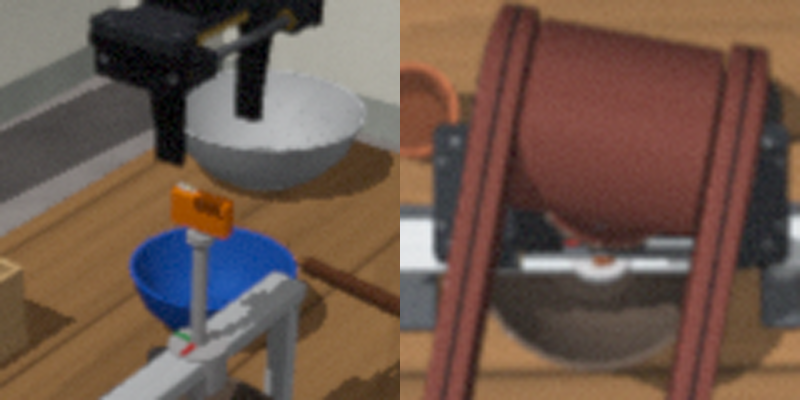

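```bash
python3 - <<'E'
from h import *
s=telemetry.observe();p=s["ee_pos"]
print("tcp side",proj("side",p),"tips",[proj("side",p+np.array([0,d,0])) for d in(.05,-.05)])
im=cv2.imread("pics/s1.png")
a=eyes.camera("side");m,sb,c=orange(a);print("knob",sb,c)
im=cv2.imread("pics/side0.png")
h=cv2.cvtColor(im,cv2.COLOR_BGR2HSV)
# spindle rod rows below knob: grey low-sat columns
for v in range(224,244,3):
    r=h[v,328:352];print(v,[(int(x),int(y)) for x,y in r[:,1:]])
E
```

```text
tcp side [342.30059863 190.69722914] tips [array([330.33016348, 197.94487298]), array([353.53396464, 183.89616724])]
knob [331 206  16  14  97] [336.89690722 213.06185567]
224 [(217, 121), (214, 125), (223, 128), (216, 130), (231, 130), (211, 134), (215, 134), (216, 136), (215, 135), (157, 128), (49, 98), (6, 79), (6, 79), (16, 82), (109, 112), (177, 141), (212, 148), (212, 149), (224, 148), (209, 150), (215, 148), (217, 149), (217, 148), (224, 148)]
227 [(210, 124), (247, 124), (214, 130), (218, 132), (222, 133), (221, 136), (225, 137), (205, 142), (208, 141), (152, 136), (34, 120), (2, 112), (10, 105), (16, 93), (125, 116), (192, 145), (200, 153), (215, 152), (225, 151), (211, 152), (228, 151), (212, 153), (209, 154), (219, 150)]
230 [(227, 126), (223, 128), (237, 128), (234, 135), (211, 139), (217, 140), (214, 142), (230, 143), (222, 145), (143, 139), (32, 121), (5, 112), (2, 103), (18, 97), (147, 132), (197, 154), (209, 156), (213, 157), (216, 158), (212, 159), (215, 158), (219, 156), (232, 156), (221, 157)]
233 [(207, 128), (226, 130), (230, 135), (227, 136), (212, 142), (225, 1
[... 356 characters left out ...]
9), (10, 104), (33, 100), (167, 150), (213, 165), (223, 166), (202, 168), (209, 167), (208, 169), (197, 172), (204, 171), (212, 168), (209, 167)]
239 [(215, 140), (214, 136), (234, 133), (235, 139), (214, 143), (216, 144), (222, 149), (221, 151), (209, 150), (119, 135), (26, 120), (2, 106), (5, 101), (32, 97), (157, 140), (221, 151), (227, 154), (209, 160), (216, 162), (245, 160), (216, 162), (201, 165), (154, 166), (81, 161)]
242 [(224, 83), (255, 85), (229, 87), (207, 91), (247, 91), (226, 98), (237, 98), (237, 97), (179, 108), (75, 116), (13, 114), (7, 111), (3, 100), (28, 100), (174, 135), (211, 149), (205, 147), (186, 151), (136, 158), (70, 157), (15, 166), (8, 169), (6, 169), (5, 167)]
```

```bash
python3 -m handwheel '[{"translation":[0,0.004,-0.003],"rot":[0,0,0],"grip":1},{"translation":[0.023,0,0],"rot":[0,0,0],"grip":1},{"translation":[0.023,0,0],"rot":[0,0,0],"grip":1},{"translation":[0.023,0,0],"rot":[0,0,0],"grip":1},{"translation":[0,0,0],"rot":[0,0,0],"grip":1}]'
python3 -m handwheel '[{"translation":[0,0,0],"rot":[0,0,0],"grip":1}]'
python3 - <<'E'
from h import *
st([.4985,-.0165,.279])
a=eyes.camera("side")
cv2.imwrite("pics/s2.png",cv2.resize(a[170:250,290:390],(750,600),interpolation=2))
E
```

```text
t: 3.62
ee_pos: [0.4989, -0.0156, 0.2801]
orientation: [-1.765, 1.568, 2.929]
contact_force: [-0.0, -0.8, -0.2]
width: 0.087
t: 3.75
ee_pos: [0.5004, -0.0159, 0.2829]
orientation: [1.423, 1.569, -0.167]
contact_force: [0.8, 0.1, 0.6]
width: 0.0872
t 3.75 p [ 0.5004 -0.0159  0.2829] q [-0.189 -0.117  1.765  0.     1.492  1.401] F [0.81 0.11 0.6 ] M [ 0.03   0.017 -0.058] w 0.0872
toolx [ 1.6e-03 -3.0e-04 -1.0e+00] toolz [-1.910e-02 -9.998e-01  2.000e-04] zyaw deg -91.1
tool-frame shift [ 0.0039 -0.0019  0.0006]
```

View pics/s2.png

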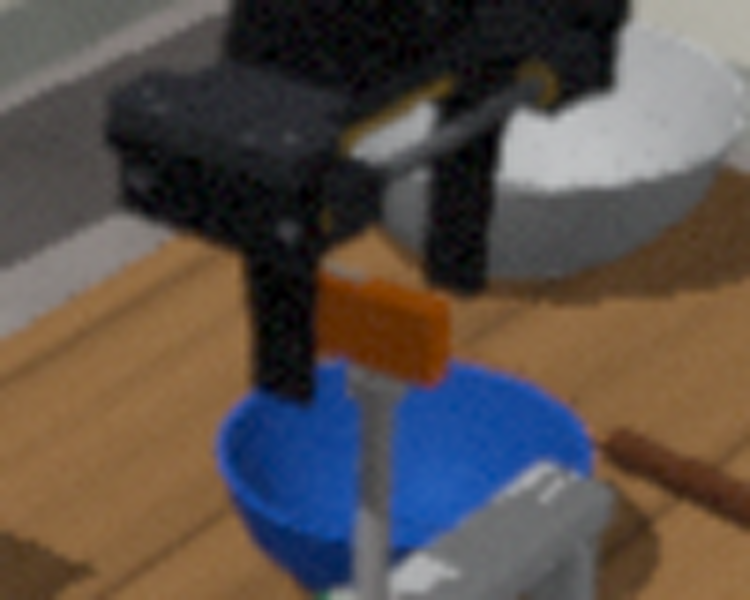

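```bash
python3 -m handwheel '[{"translation":[0.006,-0.002,0.001],"rot":[0,0,0],"grip":1},{"translation":[0,0,0],"rot":[0,0,0],"grip":0.4},{"translation":[0,0,0],"rot":[0,0,0],"grip":0.2},{"translation":[0,0,0],"rot":[0,0,0],"grip":0.2},{"translation":[0,0,0],"rot":[0,0,0],"grip":0.2}]' 5
python3 -m handwheel '[{"translation":[0,0,0],"rot":[0,0,0],"grip":0.1},{"translation":[0,0,0],"rot":[0,0,0],"grip":0.1},{"translation":[0,0,0],"rot":[0,0,0],"grip":0},{"translation":[0,0,0],"rot":[0,0,0],"grip":0},{"translation":[0,0,0],"rot":[0,0,0],"grip":0}]' 5
for i in 1 2 3; do python3 -m handwheel '[{"translation":[0,0,0],"rot":[0,0,0],"grip":0}]' 5;done
python3 -c "
from h import *
st()"
```

```text
t: 4.42
ee_pos: [0.4977, -0.0168, 0.2756]
orientation: [1.507, 1.571, -0.083]
contact_force: [-0.4, 0.3, 0.3]
width: 0.0547
t: 5.05
ee_pos: [0.4978, -0.0165, 0.2755]
orientation: [2.878, 1.57, 1.288]
contact_force: [0.1, 0.9, 0.0]
width: 0.014
t: 5.18
ee_pos: [0.4978, -0.0165, 0.2755]
orientation: [2.837, 1.57, 1.247]
contact_force: [0.5, 1.6, -0.0]
width: 0.0143
t: 5.3
ee_pos: [0.4977, -0.0165, 0.2755]
orientation: [2.896, 1.57, 1.306]
contact_force: [1.1, 2.2, 0.3]
width: 0.014
t: 5.42
ee_pos: [0.4978, -0.0165, 0.2755]
orientation: [2.818, 1.57, 1.228]
contact_force: [0.7, 3.2, -0.5]
width: 0.0142
t 5.425 p [ 0.4978 -0.0165  0.2755] q [-0.192 -0.119  1.78   0.     1.48   1.398] F [ 0.68  3.17 -0.51] M [ 0.506 -0.233 -0.008] w 0.0142
toolx [ 2.e-04  5.e-04 -1.e+00] toolz [-1.900e-02 -9.998e-01 -5.000e-04] zyaw deg -91.09
```

```bash
python3 -m handwheel '[{"translation":[0,0,-0.001],"rot":[0,0,0],"grip":0},{"translation":[0,0,0],"rot":[0,0,0],"grip":0},{"translation":[0,0,0],"rot":[0,0,0],"grip":0},{"translation":[0,0,0],"rot":[0,0,0],"grip":0}]' 5
python3 -c "
from h import *
st()"
```

```text
t: 5.92
ee_pos: [0.4977, -0.0163, 0.2755]
orientation: [0.046, 1.57, -1.545]
contact_force: [0.9, -2.5, -1.0]
width: 0.0139
t 5.925 p [ 0.4977 -0.0163  0.2755] q [-1.91e-01 -1.19e-01  1.78e+00 -1.00e-03  1.48e+00  1.40e+00] F [ 0.92 -2.53 -1.  ] M [-0.43  -0.172  0.085] w 0.0139
toolx [ 0.e+00 -8.e-04 -1.e+00] toolz [-1.950e-02 -9.998e-01  8.000e-04] zyaw deg -91.12
```

```bash
python3 -m handwheel '[{"translation":[0,0,0.0004],"rot":[0,0,0],"grip":0},{"translation":[0,0,0],"rot":[0,0,0],"grip":0},{"translation":[0,0,0],"rot":[-0.1,0,0],"grip":0},{"translation":[0,0,0],"rot":[-0.1,0,0],"grip":0},{"translation":[0,0,0],"rot":[-0.1,0,0],"grip":0}]' 25
python3 -m handwheel '[{"translation":[0,0,0],"rot":[-0.1,0,0],"grip":0},{"translation":[0,0,0],"rot":[-0.1,0,0],"grip":0},{"translation":[0,0,0],"rot":[0,0,0],"grip":0}]'
python3 -c "
from h import *
st()"
```

```text
t: 6.55
ee_pos: [0.4978, -0.0162, 0.2755]
orientation: [1.566, 1.571, 0.279]
contact_force: [1.9, -2.1, -1.9]
width: 0.0141
t: 6.92
ee_pos: [0.4978, -0.0161, 0.2755]
orientation: [1.893, 1.57, 0.803]
contact_force: [1.6, -0.8, -0.3]
width: 0.0141
t 6.925 p [ 0.4978 -0.0161  0.2755] q [-0.191 -0.119  1.78   0.     1.48   0.9  ] F [ 1.57 -0.83 -0.34] M [-0.321 -0.334  0.016] w 0.0141
toolx [ 2.e-04  2.e-04 -1.e+00] toolz [ 4.617e-01 -8.871e-01 -1.000e-04] zyaw deg -62.51
```

```bash
python3 -m handwheel '[{"translation":[0,0,0],"rot":[-0.1,0,0],"grip":0},{"translation":[0,0,0],"rot":[-0.1,0,0],"grip":0},{"translation":[0,0,0],"rot":[-0.1,0,0],"grip":0},{"translation":[0,0,0],"rot":[-0.1,0,0],"grip":0},{"translation":[0,0,0],"rot":[-0.1,0,0],"grip":0}]'
python3 -c "
from h import *
st()"
python3 -m handwheel '[{"translation":[0,0,0],"rot":[-0.1,0,0],"grip":0},{"translation":[0,0,0],"rot":[-0.1,0,0],"grip":0},{"translation":[0,0,0],"rot":[0,0,0],"grip":0}]'
python3 - <<'E'
from h import *
st()
a=eyes.camera("side");b=eyes.camera("top")
cv2.imwrite("pics/s3.png",cv2.resize(a[180:300,270:430],(800,600),interpolation=2))
E
```

```text
t: 7.55
ee_pos: [0.4977, -0.0159, 0.2756]
orientation: [2.153, 1.57, 1.564]
contact_force: [0.8, -1.2, -1.3]
width: 0.0143
t 7.55 p [ 0.4977 -0.0159  0.2756] q [-1.910e-01 -1.190e-01  1.780e+00  1.000e-03  1.481e+00  3.980e-01] F [ 0.82 -1.2  -1.29] M [-0.193 -0.252 -0.036] w 0.0143
toolx [ 0.e+00  5.e-04 -1.e+00] toolz [ 8.314e-01 -5.557e-01 -3.000e-04] zyaw deg -33.76
t: 7.92
ee_pos: [0.4976, -0.0159, 0.2755]
orientation: [2.276, 1.57, 1.884]
contact_force: [-0.1, 0.2, -0.9]
width: 0.0139
t 7.925 p [ 0.4976 -0.0159  0.2755] q [-1.910e-01 -1.190e-01  1.781e+00  1.000e-03  1.481e+00  2.020e-01] F [-0.06  0.23 -0.92] M [-0.04  -0.243  0.023] w 0.0139
toolx [-2.e-04  6.e-04 -1.e+00] toolz [ 9.240e-01 -3.825e-01 -4.000e-04] zyaw deg -22.49
```

View pics/s3.png

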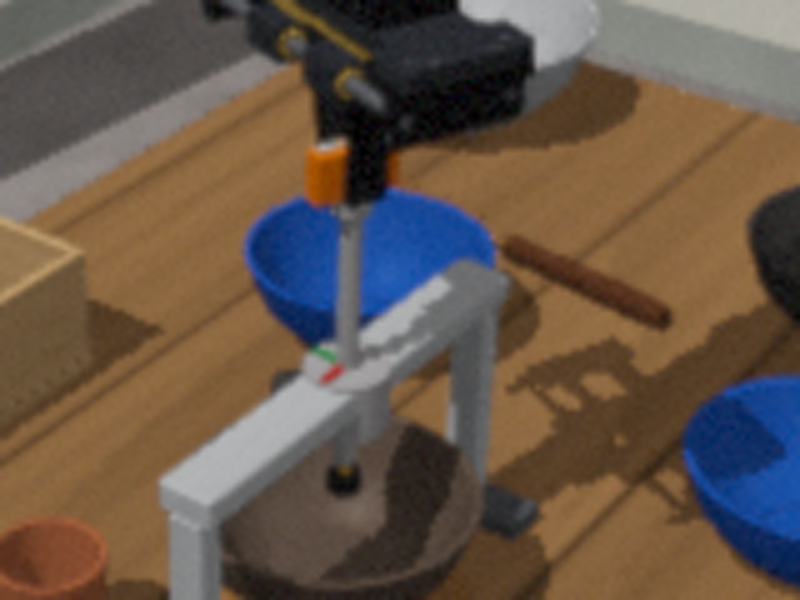

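```bash
python3 -m handwheel '[{"translation":[0,0,0],"rot":[-0.04,0,0],"grip":0},{"translation":[0.008,0,0],"rot":[0,0,0],"grip":0},{"translation":[0.008,0,0],"rot":[0,0,0],"grip":0},{"translation":[0.008,0,0],"rot":[0,0,0],"grip":0},{"translation":[0.008,0,0],"rot":[0,0,0],"grip":0}]' 30
for i in 1 2 3 4 5 6; do python3 -m handwheel '[{"translation":[0.001,0,0],"rot":[0,0,0],"grip":0}]' | grep -E 'ee_pos|force'; done
python3 -c "
from h import *
st()"
```

```text
t: 8.65
ee_pos: [0.4976, -0.0159, 0.2429]
orientation: [2.261, 1.57, 1.91]
contact_force: [-0.4, 1.9, 1.1]
width: 0.0137
ee_pos: [0.4976, -0.0159, 0.2415]
contact_force: [1.3, 1.6, -1.2]
ee_pos: [0.4976, -0.016, 0.2414]
contact_force: [-0.4, 3.2, 2.4]
ee_pos: [0.4977, -0.016, 0.2407]
contact_force: [-0.1, 2.7, 1.5]
ee_pos: [0.4976, -0.016, 0.2397]
contact_force: [-0.3, 3.8, 1.5]
ee_pos: [0.4977, -0.016, 0.2386]
contact_force: [-0.5, 2.5, 1.3]
ee_pos: [0.4976, -0.016, 0.2375]
contact_force: [-0.7, 3.7, 0.7]
t 9.4 p [ 0.4976 -0.016   0.2375] q [-0.191 -0.098  1.832  0.     1.408  0.159] F [-0.68  3.65  0.67] M [ 0.573  0.081 -0.018] w 0.0137
toolx [-1.e-04  3.e-04 -1.e+00] toolz [ 9.394e-01 -3.428e-01 -2.000e-04] zyaw deg -20.05
```

```bash
python3 -m handwheel '[{"translation":[0.001,0.0005,0],"rot":[0,0,0],"grip":0}]' | grep -E 'ee_pos|force'; for i in 1 2 3 4 5 6 7; do python3 -m handwheel '[{"translation":[0.001,0,0],"rot":[0,0,0],"grip":0}]' | grep -E 'ee_pos|force'; done
```

```text
ee_pos: [0.4977, -0.0159, 0.2364]
contact_force: [-1.8, 1.5, 1.5]
ee_pos: [0.4977, -0.0159, 0.2354]
contact_force: [-2.4, 1.6, 2.0]
ee_pos: [0.4977, -0.0159, 0.2344]
contact_force: [-2.0, 2.6, 1.8]
ee_pos: [0.4977, -0.0159, 0.2334]
contact_force: [-2.9, 1.4, 1.2]
ee_pos: [0.4977, -0.0159, 0.2324]
contact_force: [-2.5, 0.8, 1.2]
ee_pos: [0.4977, -0.0159, 0.2314]
contact_force: [-2.7, 0.4, 2.2]
ee_pos: [0.4978, -0.0159, 0.2304]
contact_force: [-3.4, -0.3, 1.3]
ee_pos: [0.4977, -0.0159, 0.2294]
contact_force: [-3.3, -0.2, 1.1]
```

```bash
python3 -m handwheel '[{"translation":[0.001,0,-0.0003],"rot":[0,0,0],"grip":0}]' | grep -E 'ee_pos|force'; for i in 1 2 3 4; do python3 -m handwheel '[{"translation":[0.001,0,0],"rot":[0,0,0],"grip":0}]' | grep -E 'ee_pos|force'; done
```

```text
ee_pos: [0.4977, -0.0158, 0.2285]
contact_force: [-1.3, -1.0, 1.6]
ee_pos: [0.4977, -0.0158, 0.2276]
contact_force: [-2.6, -0.5, 0.8]
ee_pos: [0.4977, -0.0158, 0.2266]
contact_force: [-1.6, -0.0, 1.0]
ee_pos: [0.4977, -0.0158, 0.2255]
contact_force: [-1.7, -1.8, 1.3]
ee_pos: [0.4977, -0.0158, 0.2245]
contact_force: [-2.3, -1.9, 0.9]
```

```bash
for i in 1 2 3 ; do python3 -m handwheel '[{"translation":[0.001,0,0],"rot":[0,0,0],"grip":0}]' | grep -E 'ee_pos|force'; done
```

```text
ee_pos: [0.4977, -0.0158, 0.2236]
contact_force: [-2.0, -1.7, 1.1]
ee_pos: [0.4977, -0.0157, 0.2227]
contact_force: [-2.1, -2.8, 3.5]
ee_pos: [0.4977, -0.0158, 0.2218]
contact_force: [-2.0, -2.2, 4.0]
```

```bash
python3 -m handwheel '[{"translation":[0.0007,0,0],"rot":[0,0,0],"grip":0}]' | grep -E 'ee_pos|force'; python3 - <<'E'
from h import *
z=[]
for i in range(6):
    a=eyes.camera("side");s=telemetry.observe();z.append((s["t"],s["ee_pos"][2],s["contact_force"][2]))
print(np.round(z,4))
cv2.imwrite("pics/s4.png",cv2.resize(a[190:310,270:430],(800,600),interpolation=2))
E
```

```text
ee_pos: [0.4977, -0.0157, 0.2212]
contact_force: [-1.9, -1.8, 4.5]
[[11.575   0.2211  4.844 ]
 [11.625   0.2211  3.9525]
 [11.675   0.2211  5.2041]
 [11.725   0.2211  4.6991]
 [11.775   0.2211  4.9916]
 [11.825   0.2211  5.0978]]
```

View pics/s4.png

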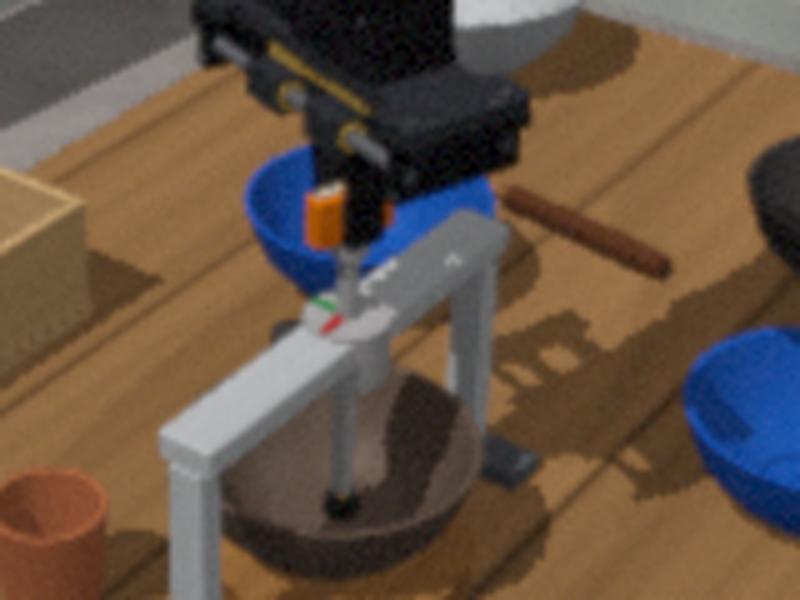

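```bash
for i in 1 2; do python3 -m handwheel '[{"translation":[0,0,0],"rot":[0.12,0,0],"grip":0},{"translation":[0,0,0],"rot":[0.12,0,0],"grip":0},{"translation":[0,0,0],"rot":[0.12,0,0],"grip":0},{"translation":[0,0,0],"rot":[0.12,0,0],"grip":0},{"translation":[0,0,0],"rot":[0.12,0,0],"grip":0}]' | grep -E 'ee_pos|force'; done
python3 -m handwheel '[{"translation":[0,0,0],"rot":[0.04,0,0],"grip":0},{"translation":[0,0,0],"rot":[0,0,0],"grip":0}]' | grep -E 'ee_pos|force'
python3 -c "
from h import *
st()"
python3 -m handwheel '[{"translation":[0,0,0],"rot":[0.03,0,0],"grip":0},{"translation":[0,0,0],"rot":[0,0,0],"grip":0}]' | grep -E 'ee_pos|force'
python3 -c "
from h import *
st()
for i in range(4): eyes.camera('top');s=telemetry.observe();print(s['contact_force'].round(2),s['torque'].round(3))"
```

```text
ee_pos: [0.4979, -0.0159, 0.221]
contact_force: [-0.8, -3.3, 4.8]
ee_pos: [0.4978, -0.016, 0.2211]
contact_force: [-2.5, -4.2, 4.5]
ee_pos: [0.4978, -0.0161, 0.2211]
contact_force: [-2.2, -5.4, 4.0]
t 13.325 p [ 0.4978 -0.0161  0.2211] q [-1.900e-01 -8.700e-02  1.852e+00 -1.000e-03  1.375e+00  1.399e+00] F [-2.23 -5.42  4.02] M [-0.787  0.325  0.166] w 0.0136
toolx [ 6.e-04 -1.e-03 -1.e+00] toolz [-0.0186 -0.9998  0.001 ] zyaw deg -91.07
ee_pos: [0.4979, -0.0161, 0.221]
contact_force: [-1.6, -3.9, 6.5]
t 13.575 p [ 0.4979 -0.0161  0.221 ] q [-1.900e-01 -8.600e-02  1.852e+00 -1.000e-03  1.375e+00  1.428e+00] F [-1.56 -3.88  6.51] M [-0.867  0.337  0.612] w 0.0139
toolx [ 7.0e-04 -1.2e-03 -1.0e+00] toolz [-0.0474 -0.9989  0.0011] zyaw deg -92.72
[-1.71 -4.98  4.34] [-0.753  0.32   0.608]
[-1.88 -5.11  4.39] [-0.828  0.263  0.594]
[-0.51 -4.82  3.75] [-0.766  0.31   0.595]
[-0.91 -5.5   3.87] [-0.825  0.379  0.629]
```

```bash
python3 -m handwheel '[{"translation":[0,0,0.0006],"rot":[-0.02,0,0],"grip":0},{"translation":[0,0,0],"rot":[0,0,0],"grip":0.35},{"translation":[0,0,0],"rot":[0,0,0],"grip":0.7},{"translation":[0,0,0],"rot":[0,0,0],"grip":1},{"translation":[0,0,0],"rot":[0,0,0],"grip":1}]'
python3 -m handwheel '[{"translation":[0,0,0],"rot":[0,0,0],"grip":1},{"translation":[-0.02,0,0],"rot":[0,0,0],"grip":1},{"translation":[-0.03,0,0],"rot":[0,0,0],"grip":1},{"translation":[-0.05,0,0],"rot":[0,0,0],"grip":1},{"translation":[-0.05,0,0],"rot":[0,0,0],"grip":1}]'
for i in 1 2; do python3 -m handwheel '[{"translation":[0,-0.03,0.05],"rot":[0,0,0],"grip":1},{"translation":[0,-0.03,0.05],"rot":[0,0,0],"grip":1},{"translation":[0,-0.03,0.05],"rot":[0,0,0],"grip":1},{"translation":[0,0,0.05],"rot":[0,0,0],"grip":1},{"translation":[0,0,0],"rot":[0,0,0],"grip":1}]'|head -2;done
python3 - <<'E'
from h import *
st()
a=eyes.camera("side");b=eyes.camera("top");cv2.imwrite("pics/top5.png",b)
m,sb,c=orange(a);print(sb,c)
for s in(.07,.08,.09): 
    print(s,proj("side",[.4975,-.016,.315-s]))
k=b[224:294,312:372]
cv2.imwrite("pics/s5.png",np.hstack([cv2.resize(a[200:310,285:395],(400,400),interpolation=2),cv2.resize(k,(400,466),interpolation=2)[:400]]))
# scene change check
d=cv2.absdiff(cv2.imread("pics/top0.png"),b).max(2);d=(cv2.medianBlur(d,5)>40).astype(np.uint8)
n,l,S,C=cv2.connectedComponentsWithStats(d);print(S[1:][S[1:,4]>15])
E
```

```text
t: 14.4
ee_pos: [0.4975, -0.016, 0.2205]
orientation: [-2.356, 1.57, 2.328]
contact_force: [0.9, 0.1, -0.2]
width: 0.0459
t: 15.02
ee_pos: [0.4973, -0.0161, 0.3721]
orientation: [-1.992, 1.57, 2.691]
contact_force: [0.1, 0.1, 0.4]
width: 0.086
t: 15.65
ee_pos: [0.4009, -0.2161, 0.3706]
t: 16.27
ee_pos: [0.3056, -0.4123, 0.3695]
t 16.275 p [ 0.3056 -0.4123  0.3695] q [-1.087 -0.103  1.593  0.     1.653  0.516] F [ 0.41  0.98 -1.08] M [ 0.094  0.039 -0.012] w 0.087
toolx [-0.001   0.0021 -1.    ] toolz [-0.0319 -0.9995 -0.0021] zyaw deg -91.83
[332 226  16  13 137] [338.97080292 231.43065693]
0.07 [339.53576617 228.47799676]
0.08 [339.43357407 231.8404508 ]
0.09 [339.33233683 235.17118036]
[[ 339  244    5    5   19]
 [ 353  254   30   13  243]
 [ 410  279   13    9   85]
 [ 397  280   12    6   52]
 [ 442  294  178  109 5384]
 [ 320  371   82   37 1501]
 [ 408  376   23    7  108]
 [ 223  381  117   99 4974]
 [ 505  384   19   12  144]
 [ 603  387   12   10  104]
 [ 314  388   11   11   64]
 [ 539  391  101   86 2183]
 [ 355  394   33   30  420]
 [ 399  400   85   65 1332]
 [ 560  402   23    6   99]
 [ 499  405   40   14  230]
 [ 592  409   16   17  187]
 [ 339  411    8    4   22]
 [ 462  446    8    7   43]
 [ 314  453   41   27  909]
 [ 463  458   16    9  124]
 [ 460  470   28   10  239]]
```

View pics/s5.png

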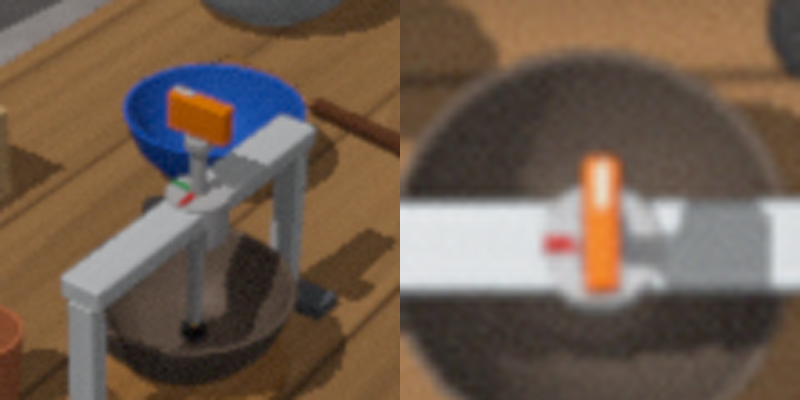

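```bash
python3 -c "
from bench import job
print(job.finish_job())"
```

```text
the job is handed in; nothing more can be done
None
```

The gauge is set to the bowl's floor and locked, and I handed the job in at about 16.4 s with the gripper clear of everything.

- **Freed:** I pinched the orange knob and turned it anticlockwise by about 1.24 rad, following the gripper's own rotation.
- **Lowered:** I slid the spindle down about 54 mm in total, the last 22 mm or so in 1 mm steps. The vertical force rose from about 1.3 N while sliding to about 4.8 N. That puts the foot at roughly 3.5 N, or about 3.5 mm of its 6 mm spring travel.
- **Locked:** I turned the knob back until it met the stop, where the torque rose to about 0.6 N m, then opened the gripper and backed away.

**Last checks:**
- The white pointer points along the green-mark direction. From above, the knob itself covers the mark.
- The foot is at the same image height after release as while it was held.
- Top-view differences show only the arm and shadows. The dark spare bowl lies inside the arm and shadow area, so I could not confirm it separately.
- **Disagreement:** the colour mask suggested the knob dropped about 61 mm, against 54 mm from the arm. Measuring the knob's corners by hand gave about 52 mm, so I trust the arm's figure.

The force signal was noisy, by about 0.7 N, so the spring compression is good to about 0.7 mm.

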